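Shut and clip the clear tub on the mesh shelf

ROBOT

A 6-joint arm with a two-finger parallel gripper is mounted at the origin on the work surface. World frame = base frame: x ahead of the robot, y to its left, z up, the work surface at z = 0. Lengths are in mm, angles in degrees, forces in N, time in s.
With the tool pointing down it reaches from about 350 to 850 mm from the base axis. Payload 8.1 kg.
Tool frame: the origin (TCP) lies midway between the tips of the shut fingers; the grasp point (between the pads) lies 19 mm behind it; z points along the fingers, x is the direction in which the jaws open and shut, and the axes are right-handed (so a half turn about z gives the same grasp; the last joint's range is limited). The gripper opens to 85 mm and grips with 20 to 120 N. Pads are 22 mm wide; open, the fingers measure 114 mm over their backs; the gripper's body (76 mm by 85 mm) begins 54 mm behind the grasp point. The pads swing forward as they close: fully open they stand 13 mm farther back than shut.
Start: joints at [-73.648, 7.471, 85.268, -0, 87.261, -4.893], TCP at [217.437, -559.22, 231.292] pointing down, gripper open.
Joint ranges: [-169.43, 169.43], [-51.17, 129.36], [1.28, 143.12], [-76.62, 256.62], [0, 156.53], [-152.29, 152.29]. Speed limits (degrees/s): [136.94, 136.94, 159.86, 180, 180, 180].

INTERFACE

Orientations are given as [roll, pitch, yaw] about the fixed x, y, z axes, in that order (R = Rz(yaw) Ry(pitch) Rx(roll)).
In Python, from bench import monitor, cams, r gives the robot as it stands.
- The arm moves only by the tool jog_arm, never from a script. Its arguments are lists of equal length, an entry for each row: "offset": the shift along the tool's x, y, z in mm, a list of three; "delta_rot": the turn, a rotation vector about the tool's x, y, z in degrees, a list of three; "jaw": the opening in per cent of the stroke, from 0 (shut) to 100 (fully open). In form: {"offset": [[x, y, z], ...], "delta_rot": [[rx, ry, rz], ...], "jaw": [jaw, ...]}. A call has 1 to 20 rows; each row shifts and turns the pose as measured when the row begins, along the tool's axes as they then stand; what a row does not reach is not made up. A row lasts 1/10 s, in which the tool goes at most 50 mm and 8.59 degrees, less where a joint would pass 70% of its speed; a pose out of reach is approached as far as the arm can. A call is refused whole if a number of a shift passes 50 or a number of a turn 8.59, either way. A call with a gripper value outside its range is refused whole. The fingers move at their own pace and stop on an object; "newtons" is the grip in N (left out, the last holds). Time passes only in rows, so rows that do not move let the fingers close. It gives the time, the measured TCP pose, the force and the opening at its end, in the units of the state.
- monitor.sense(): the state, without advancing time (a new reading comes with each control period).
- cams.snapshot(name): name is "side" or "top"; returns (picture, depth): 420x560x3 uint8, red, green, blue; 420x560 float32, mm along the optical axis (not along the pixel's ray), 0 where there is no reading.
- cams.camera_model(name): a dict with "K" (3x3 intrinsics, pixels), "k1" (the pictures are not rectified: a ray, as slopes to the right and down, at radius r is drawn at 1 + k1 r^2 times it, then the intrinsics apply), "camera_from_world" (4x4, takes a point from world to camera coordinates). Camera axes: x right, y down, z forward; pixel columns grow to the right and rows downward; lengths in mm; the calibration is good to about 2 mm. A picture is of the moment at which its call begins. camera_model takes no time and is no camera call.
- r.hand_in(): hands the job in, once; it reports no verdict.
The state is a dict: "time": time; "joint_pos": joint angles; "qd": joint speeds; "joint_efforts": joint torques, N m; "tool_pos": TCP position; "tcp_rot": TCP orientation; "ft_force": force on the tool from outside, world axes, zero at the start; "wrist_torque": the same for the moment, N m; "finger_gap": finger opening in mm.
Only numpy, scipy, OpenCV 4.12 (cv2) and the standard library are available. Lean on these libraries where they do the work, as an engineer would, in place of code of your own. Each camera call takes 0.05 s, during which the arm holds its last target.

TASK

The clear tub of fixings on the mesh shelf has been left open: push its raised cover down with your fingertips until it is fully shut on the rim, and only then push both front clips down and in until each lies flat and fully home against the tub. Shut it where it stands, without gripping, lifting or shoving the tub along, and leave the tin, the pot, the scraper and the paint roller where they are.

Things in the scene. Friction and masses are not known exactly. Their poses are not given: they have to be found in the camera images.
- tub: Loose clear plastic tub, about 2 kg with its contents, on the shelf (surface at height 0). Outside 150 mm (its x) by 220 mm (its y) by 90 mm high, rim flange 5 mm wide all round. Origin: centre of its underside; z up. Its -x side is the front with the clips, facing the robot's left (world +y), give or take: 13 deg towards the robot to 40 deg away; its +x side is the back with the cover's hinge.
- cover (a joint): White plastic cover, 166 mm from hinge to front edge, 236 mm wide, 5 mm thick plus a 3 mm raised middle panel. Value in rad: 0 = fully shut, flat on the rim; grows as the front edge swings up (1.57 = upright). Stiff hinge: stays where it is left, takes 1 to 2 N at the front edge to move. The two clips ride on its front edge.
- cover_hinge (a point): Middle of the cover's hinge line, at the tub's back: in the tub's frame x = +83 mm, y = 0, z = 90 mm. Axes as the tub's; the hinge line runs along y.
- cover_pad (a point): Point on the outer (upper) face of the cover, on its middle panel, 130 mm from the hinge line, half-way across the width, 8 mm above the hinge line when shut. Moves with the cover; its z axis is the outward normal of that face and its -x axis points to the cover's front edge.
- clip_far (a joint): Clip farther from the robot (towards the tub's +y): grey plastic flap 50 mm wide, 36 mm long from hinge line to free end, 4 mm thick, a 3 mm finger ridge across the free end outside. Value in rad: 0 = home, hanging straight down against the rim, hooked under the flange; grows as the free end swings out and up (1.57 = straight out from a shut cover). Stiff hinge: stays where left, 1 N to move.
- clip_near (a joint): The other, identical clip, nearer to the robot (towards the tub's -y). Values as for clip_far.
- clip_far_pad (a point): Point on the far clip's outer face, mid-width, 24 mm from its hinge line. Its -x axis is that face's outward normal, its -z axis points to the free end. The clip's hinge line runs along the tub's y on the cover's front edge, 170 mm from the cover's hinge line (91 mm above the shelf and 87 mm in front of the tub's centre when shut); the clip's middle lies 60 mm to the tub's +y side.
- clip_near_pad (a point): The same point on the near clip, whose middle lies 60 mm to the tub's -y side; its hinge line is the same.
- tin: Bystander: round red steel paint tin with a lever-press lid, diameter 100 mm, 112 mm high, upright. Origin at the centre of its underside.
- pot: Bystander: small terracotta plant pot, 86 mm across the rim, 78 mm high, upright. Origin at the centre of its underside.
- scraper: Bystander: stainless scraper lying flat, 211 mm long along its x (blade 75 mm wide at +x), 16 mm high. Origin under the root of its handle.
- roller: Bystander: paint roller lying flat, 285 mm long along its x: green plastic cage (170 mm wide along y, 38 mm thick) at +x, steel wire, green handle at -x. Origin about half-way along, on the shelf.

How it is judged (in metres and radians):
On the way, in this order (a step that is already met when the one before it is completed fails the run):
1. the cover is pushed fully shut (value of joint cover below 0.04 rad), for 0.2 s.
2. both clips are pushed home over the shut cover (value of joint cover below 0.04 rad and value of joint each of clip_far, clip_near below 0.12 rad), for 0.2 s.
At the end, for the whole second after the job is handed in: The cover is within 0.04 rad of shut (about 6 mm at its front edge), both clips are within 0.12 rad of home (about 4 mm at their free ends), and the tub stands flat and still on the shelf within 40 mm of where it stood (all of step 2 and distance of tub from where it was at the start of the episode below 0.04 m and height (world z) of tub below 0.005 m and angle between tub's own z axis and vertical below 0.05 rad and linear speed of tub below 0.02 m/s); the robot touches nothing.
It fails at once if a clip is folded in while the cover is still up (it would foul the rim) (value of joint cover above 0.15 rad and value of joint any of clip_far, clip_near below 0.35 rad).
It fails at once if the tub is lifted or tipped (height (world z) of tub above 0.012 m or angle between tub's own z axis and vertical above 0.15 rad).
It fails at once if a bystander is moved by more than 25 mm (distance of any of tin, pot, scraper, roller from where it was at the start of the episode above 0.025 m).
It also fails if it takes over 64 s, if anything falls off the work surface, if the arm or the gripper's body presses on something with over 40 N, if the wrist force passes 120 N, or if a joint passes its speed limit or range.

## Working session

There is one attempt and no reset: what is moved stays moved. The work goes in short steps, Python scripts to look and compute and a tool call to move; the robot and the scene stay as the last step left them, time stands still between calls to the robot, and variables do not carry over. Pictures are saved under pics/ and viewed, and the job is handed in when it is done.

Besides the shell and the picture viewer there is one more tool, called after ">>>" in YAML: its name, and indented under it one key for each argument. jog_arm: Moves the arm, as the interface text tells. Its arguments: {"type":"object","properties":{"offset":{"type":"array","items":{"type":"array","items":{"type":"number"}}},"delta_rot":{"type":"array","items":{"type":"array","items":{"type":"number"}}},"jaw":{"type":"array","items":{"type":"number"}},"newtons":{"type":"number"}},"required":["offset","delta_rot","jaw"]}

```bash
ls; mkdir -p pics; python3 - <<'E'
from bench import monitor,cams,r
import cv2
s=monitor.sense();print(s)
for n in("side","top"):
    p,d=cams.snapshot(n);cv2.imwrite(f"pics/{n}0.png",p[:,:,::-1])
    import numpy as np;np.savez(f"pics/{n}0.npz",p=p,d=d)
    print(cams.camera_model(n))
E
```

```text
pics
{'time': 0.0, 'joint_pos': array([-7.36493204e+01,  7.51512448e+00,  8.53301384e+01,  8.85003825e-04,
        8.72628478e+01, -4.89340339e+00]), 'qd': array([-0.03670006, -0.0516169 ,  0.0841569 , -0.04687579,  0.0257965 ,
        0.07753969]), 'joint_efforts': array([-1.96780047e-04, -5.69405937e+01, -5.00553882e+01, -2.97279694e-04,
        1.47760031e-02,  2.85449701e-06]), 'tool_pos': array([ 217.26861493, -558.67573045,  230.23604545]), 'tcp_rot': array([-1.79989897e+02,  1.07641255e-01, -6.87559506e+01]), 'ft_force': array([ 0.12892379, -0.2283353 , -0.36946128]), 'wrist_torque': array([-0.00258215,  0.02158161,  0.01919149]), 'finger_gap': 85.19721326785674}
{'K': array([[389.90030697,   0.        , 280.24134199],
       [  0.        , 389.90030697, 204.6828865 ],
       [  0.        ,   0.        ,   1.        ]]), 'k1': -0.022709330041980575, 'camera_from_world': array([[-8.98291181e-01, -4.39147987e-01, -1.48996710e-02,
         5.04678135e+02],
       [-2.44495290e-01,  5.27722727e-01, -8.13468363e-01,
         2.17455973e+02],
       [ 3.65095889e-01, -7.27088556e-01, -5.81418286e-01,
         8.18612308e+02],
       [ 0.00000000e+00,  0.00000000e+00,  0.00000000e+00,
         1.00000000e+00]])}
{'K': array([[503.09370907,   0.        , 285.75779251],
       [  0.        , 503.09370907, 213.06268705],
       [  0.        ,   0.        ,   1.        ]]), 'k1': -0.01774939261893533, 'camera_from_world': array([[-2.88980344e-02, -9.99582098e-01, -7.29930140e-04,
         2.45699370e+01],
       [-9.75658115e-01,  2.83651825e-02, -2.17454957e-01,
         5.79143276e+02],
       [ 2.17384786e-01, -5.57185854e-03, -9.76070084e-01,
         1.21913688e+03],
       [ 0.00000000e+00,  0.00000000e+00,  0.00000000e+00,
         1.00000000e+00]])}
```

View pics/side0.png

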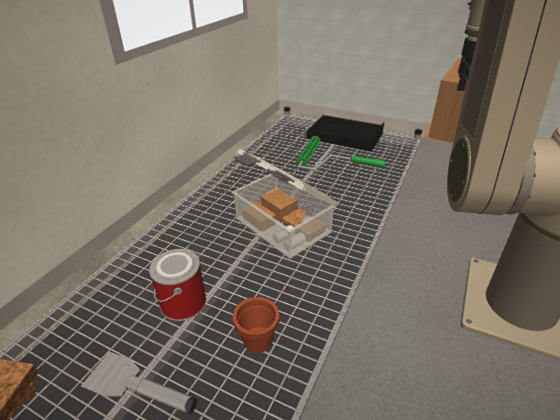

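View pics/top0.png

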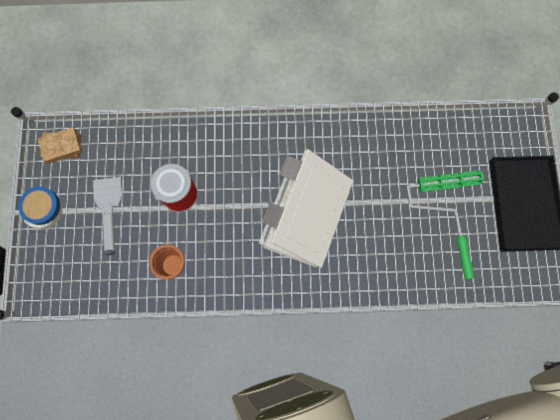

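The side view shows the tub around (285,215) with the cover edge-on at (240–330,155–185). The top view shows the cover with corners near (307,150), (352,180), (320,267) and (262,242), and the clips at (290,167) and (272,215), left of it. The tin (172,187) and pot (167,261) are well to its left.

```bash
cat > h.py <<'E'
import numpy as np,cv2
from bench import monitor,cams,r
def undist(n,uv):
    c=cams.camera_model(n);K=c["K"];uv=np.asarray(uv,float).reshape(-1,1,2)
    return cv2.undistortPoints(uv,K,np.array([c["k1"],0,0,0,0.]),).reshape(-1,2)
def pts(n,d,uv):
    uv=np.asarray(uv);x=undist(n,uv);z=d[uv[:,1].astype(int),uv[:,0].astype(int)]
    P=np.c_[x*z[:,None],z,np.ones(len(z))]
    return (np.linalg.inv(cams.camera_model(n)["camera_from_world"])@P.T).T[:,:3]
def plane(n,uv,z):
    x=undist(n,uv);T=np.linalg.inv(cams.camera_model(n)["camera_from_world"])
    o=T[:3,3];D=(T[:3,:3]@np.c_[x,np.ones(len(x))].T).T
    return o+D*((z-o[2])/D[:,2])[:,None]
def proj(n,P):
    c=cams.camera_model(n);P=np.asarray(P,float).reshape(-1,3);M=c["camera_from_world"]
    return cv2.projectPoints(P,cv2.Rodrigues(M[:3,:3])[0],M[:3,3],c["K"],np.array([c["k1"],0,0,0,0.]))[0].reshape(-1,2)
def planefit(P,it=300,t=3):
    g=np.random.default_rng(0);b=None
    for _ in range(it):
        q=P[g.choice(len(P),3,False)];n=np.cross(q[1]-q[0],q[2]-q[0]);n/=np.linalg.norm(n)+1e-9
        k=abs((P-q[0])@n)<t
        if b is None or k.sum()>b.sum():b=k
    c=P[b].mean(0);n=np.linalg.svd(P[b]-c)[2][2];n*=np.sign(n[2]) or 1
    return c,n,b
def snap(tag):
    for n in("side","top"):
        p,d=cams.snapshot(n);cv2.imwrite(f"pics/{n}{tag}.png",p[:,:,::-1]);np.savez(f"pics/{n}{tag}.npz",p=p,d=d)
E
python3 - <<'E'
from h import *
f=np.load("pics/top0.npz");p,d=f["p"],f["d"]
hsv=cv2.cvtColor(p,cv2.COLOR_RGB2HSV)
print(p[210,310],p[167,289],p[215,272],d[210,310],d[167,289])
m=np.zeros(d.shape,np.uint8);m[145:272,255:358]=((p.min(2)>165)[145:272,255:358])
m=cv2.morphologyEx(m,cv2.MORPH_OPEN,np.ones((5,5)))
k,l,st,_=cv2.connectedComponentsWithStats(m);i=1+st[1:,4].argmax();m=(l==i).astype(np.uint8)
print(st[i])
uv=np.argwhere(m)[:,::-1];P=pts("top",d,uv);c,n,b=planefit(P)
print("c",c,"n",n,b.mean(), "tilt",np.degrees(np.arccos(n[2])))
box=cv2.boxPoints(cv2.minAreaRect(cv2.findContours(m,0,1)[0][0]))
Q=P[b]
for z in (Q[:,2].min(),Q[:,2].max()):print(z)
# axes: hinge dir horizontal in plane
h=np.cross([0,0,1],n);h/=np.linalg.norm(h);up=np.cross(n,h);up*=np.sign(up[2])
a=(Q-c)@h;e=(Q-c)@up
print("h",h,"up",up,"width",np.percentile(a,[.5,99.5]),"len",np.percentile(e,[.5,99.5]))
big=cv2.resize(p[130:290,240:380],None,fx=5,fy=5,interpolation=cv2.INTER_CUBIC)[:600,:800]
cv2.imwrite("pics/topz.png",big[:,:,::-1])
f=np.load("pics/side0.npz")
big=cv2.resize(f["p"][140:260,220:350],None,fx=5,fy=5,interpolation=cv2.INTER_CUBIC);cv2.imwrite("pics/sidez.png",big[:,:,::-1])
for q in [(290,167),(283,165),(297,168),(272,215),(265,213),(278,217)]:print(q,pts("top",d,[q])[0])
E
```

```text
[205 201 193] [131 127 128] [125 121 121] 1186.7083 1159.658
[ 266  150   87  116 5674]
c [567.43448306 -51.94153763 157.12623665] n [-0.24268913 -0.59430265  0.76675051] 0.7047937962636588 tilt 39.93702269257645
94.8795873853569
207.41981236096262
h [ 0.92578407 -0.37805272  0.        ] up [0.28987211 0.70984541 0.64194522] width [-113.54906364  119.17789188] len [-90.89677989  72.16538899]
(290, 167) [657.48118739  -4.39652717 202.94747705]
(283, 165) [661.64173553  11.67107729 206.49986466]
(297, 168) [653.60027831 -20.40666097 206.06599846]
(272, 215) [542.51213139  39.58871579 214.37831015]
(265, 213) [545.60394059  54.86233547 223.10856031]
(278, 217) [539.39998055  26.35214927 205.71831976]
```

View pics/topz.png

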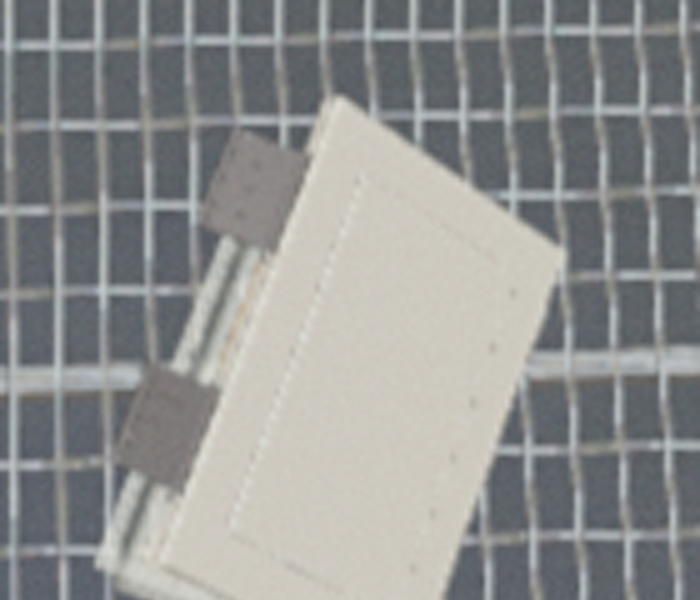

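View pics/sidez.png

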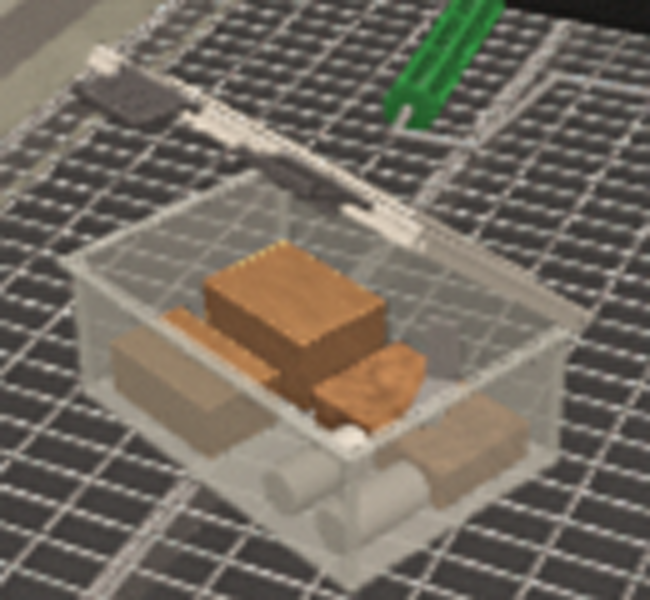

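```bash
python3 - <<'E'
from h import *
R=plane("side",[(234,192.4),(290.4,230.4),(334.4,207)],90)
print(R, np.linalg.norm(R[0]-R[1]),np.linalg.norm(R[1]-R[2]))
e=R[0]-R[1];print("yaxis deg",np.degrees(np.arctan2(e[1],e[0])),"centre", R[0]+ (R[2]-R[1])*.5+(R[1]-R[0])*.5)
h=np.array([.926,-.378,0]);f_=np.array([.378,.926,0])
C=np.array([576,-38,0])
for s in(1,-1):
  for t in(1,-1):
    X=C+s*h*115+t*f_*80+[0,0,90];print(s,t,X,proj("side",X),proj("top",X))
E
```

```text
[[701.16599598  -9.95918645  90.        ]
 [499.85235264  70.445719    90.        ]
 [439.16554238 -58.94368845  90.        ]] 216.77668651349924 142.91433692932563
yaxis deg -21.771825608614563 centre [570.16576918 -34.45143745  90.        ]
1 1 [712.73  -7.39  90.  ] [[229.7587383 191.8729957]] [[290.17455051 159.87303167]]
1 -1 [ 652.25 -155.55   90.  ] [[275.26559949 170.73560251]] [[349.37106013 181.00236212]]
-1 1 [499.75  79.55  90.  ] [[288.76645413 232.70517331]] [[257.57040762 243.19377787]]
-1 -1 [439.27 -68.61  90.  ] [[335.66365925 204.93722824]] [[318.70650322 265.95374785]]
```

>>> jog_arm:
  offset:
    - [0,0,-10]
    - [0,0,-10]
    - [0,0,-10]
    - [0,0,-10]
    - [0,0,-10]
    - [0,0,-10]
    - [0,0,0]
  delta_rot:
    - [0,0,-7.8]
    - [0,0,-7.8]
    - [0,0,-7.8]
    - [0,0,-7.8]
    - [0,0,-7.8]
    - [0,0,-7.8]
    - [0,0,0]
  jaw: [0,0,0,0,0,0,0]

```text
time: 0.8
tool_pos: [216.6, -556.5, 287.1]
tcp_rot: [-179.5, 0.4, -20.1]
ft_force: [0.1, 0.2, -0.5]
finger_gap: -0.2
```

>>> jog_arm:
  offset:
    - [7,-32,0]
    - [7,-32,0]
    - [7,-32,0]
    - [7,-32,0]
    - [7,-32,0]
    - [7,-32,0]
    - [7,-32,0]
    - [7,-32,0]
    - [7,-32,0]
    - [7,-32,0]
    - [7,-32,0]
    - [7,-32,0]
    - [7,-32,0]
    - [7,-32,0]
    - [7,-32,0]
    - [7,-32,0]
    - [7,-32,0]
    - [7,-32,0]
    - [0,0,0]
  delta_rot:
    - [0,0,2]
    - [0,0,0]
    - [0,0,0]
    - [0,0,0]
    - [0,0,0]
    - [0,0,0]
    - [0,0,0]
    - [0,0,0]
    - [0,0,0]
    - [0,0,0]
    - [0,0,0]
    - [0,0,0]
    - [0,0,0]
    - [0,0,0]
    - [0,0,0]
    - [0,0,0]
    - [0,0,0]
    - [0,0,0]
    - [0,0,0]
  jaw: [0,0,0,0,0,0,0,0,0,0,0,0,0,0,0,0,0,0,0]

```text
time: 2.7
tool_pos: [577.1, -61.8, 271.9]
tcp_rot: [-179.2, 1.7, -27.7]
ft_force: [-0.6, 0.4, 0.5]
finger_gap: -0.1
```

>>> jog_arm:
  offset:
    - [-6,-18,0]
    - [-6,-18,0]
    - [0,0,20]
    - [0,0,20]
    - [0,0,15]
    - [0,0,0]
  delta_rot:
    - [0,0,-3]
    - [0,-0.9,-2.5]
    - [0,-0.9,0]
    - [0,0,0]
    - [0,0,0]
    - [0,0,0]
  jaw: [0,0,0,0,0,0]

```text
time: 3.3
tool_pos: [577.2, -21.2, 209.7]
tcp_rot: [-179.3, 4.0, -22.7]
ft_force: [0.4, -0.1, -0.2]
finger_gap: -0.1
```

```bash
python3 - <<'E'
from h import *
snap("1")
im=np.hstack([cv2.imread("pics/side1.png")[80:280,150:400],cv2.imread("pics/top1.png")[100:300,200:450]])
cv2.imwrite("pics/c1.png",cv2.resize(im,None,fx=1.6,fy=1.6))
E
```

```text
(no output)
```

View pics/c1.png

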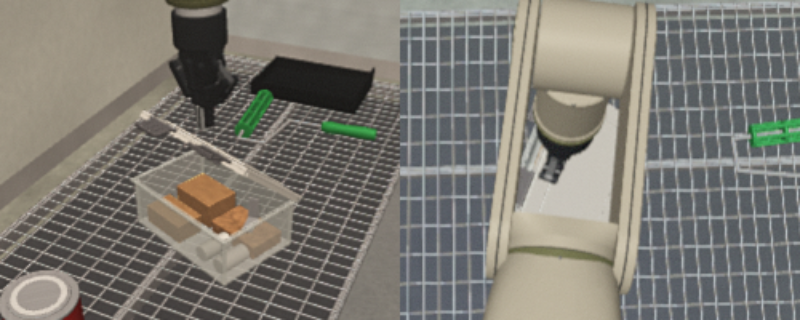

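>>> jog_arm:
  offset:
    - [0,0,8]
    - [0,0,8]
    - [0,-4,7]
    - [0,-4,6]
    - [0,-4,6]
    - [0,-4,6]
    - [0,-3,6]
    - [0,-3,6]
    - [0,-3,6]
    - [0,-2,6]
    - [0,-2,6]
    - [0,0,0]
  delta_rot:
    - [0,1.2,0]
    - [0,1.2,0]
    - [0,1.2,0]
    - [0,0,0]
    - [0,0,0]
    - [0,0,0]
    - [0,0,0]
    - [0,0,0]
    - [0,0,0]
    - [0,0,0]
    - [0,0,0]
    - [0,0,0]
  jaw: [0,0,0,0,0,0,0,0,0,0,0,0]

```text
time: 4.6
tool_pos: [594.4, 5.7, 144.5]
tcp_rot: [-179.1, -0.4, -23.0]
ft_force: [0.7, 0.0, 0.6]
finger_gap: -0.2
```

>>> jog_arm:
  offset:
    - [0,0,6]
    - [0,0,6]
    - [0,0,6]
    - [0,0,6]
    - [0,0,6]
    - [0,0,6]
    - [0,0,0]
  delta_rot:
    - [0,0,0]
    - [0,0,0]
    - [0,0,0]
    - [0,0,0]
    - [0,0,0]
    - [0,0,0]
    - [0,0,0]
  jaw: [0,0,0,0,0,0,0]

```text
time: 5.3
tool_pos: [594.8, 5.8, 105.3]
tcp_rot: [-179.1, -0.4, -23.0]
ft_force: [0.1, -0.4, -1.0]
finger_gap: -0.4
```

```bash
python3 - <<'E'
from h import *
print(monitor.sense()["ft_force"])
snap("2")
im=np.hstack([cv2.imread("pics/side2.png")[80:280,150:400],cv2.imread("pics/top2.png")[100:300,200:450]])
cv2.imwrite("pics/c2.png",cv2.resize(im,None,fx=1.6,fy=1.6))
E
```

```text
[ 0.13438941 -0.41467286 -1.01094477]
```

View pics/c2.png

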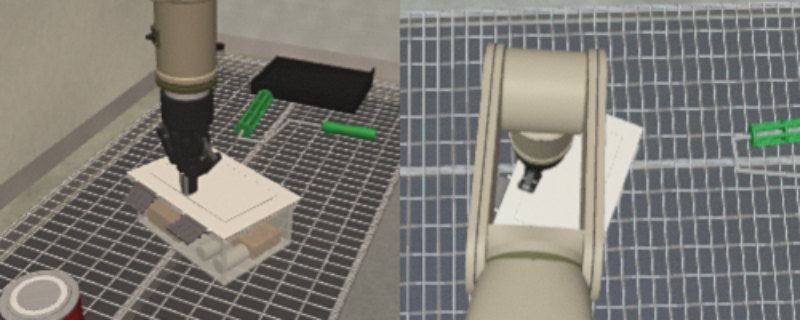

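The cover is nearly down under the fingertips, at about (190,185) in the left half, and both clips are sticking out at its front edge. I'll press slowly onto the rim.

>>> jog_arm:
  offset:
    - [0,0,3]
    - [0,0,2]
    - [0,0,2]
    - [0,0,1.5]
  delta_rot:
    - [0,0,0]
    - [0,0,0]
    - [0,0,0]
    - [0,0,0]
  jaw: [0,0,0,0]

```text
time: 5.8
tool_pos: [596.5, 5.8, 98.7]
tcp_rot: [-179.0, -0.6, -23.1]
ft_force: [-0.5, -0.5, -0.4]
finger_gap: -0.1
```

>>> jog_arm:
  offset:
    - [0,0,1.5]
    - [0,0,1.5]
    - [0,0,1.5]
  delta_rot:
    - [0,0,0]
    - [0,0,0]
    - [0,0,0]
  jaw: [0,0,0]

```text
time: 6.1
tool_pos: [596.8, 5.8, 97.9]
tcp_rot: [-179.1, -0.7, -23.0]
ft_force: [-8.1, 0.2, 13.0]
finger_gap: -0.0
```

>>> jog_arm:
  offset:
    - [0,0,1.5]
    - [0,0,1.5]
    - [0,0,1.5]
  delta_rot:
    - [0,0,0]
    - [0,0,0]
    - [0,0,0]
  jaw: [0,0,0]

```text
time: 6.4
tool_pos: [596.8, 5.7, 97.9]
tcp_rot: [-179.1, -0.7, -23.0]
ft_force: [-6.9, 0.9, 11.6]
finger_gap: 0.0
```

>>> jog_arm:
  offset:
    - [0,0,-20]
    - [0,0,-30]
    - [0,40,-40]
    - [0,40,-40]
    - [0,40,-40]
    - [0,0,0]
  delta_rot:
    - [0,0,0]
    - [0,0,0]
    - [0,0,0]
    - [0,0,0]
    - [0,0,0]
    - [0,0,0]
  jaw: [0,0,0,0,0,0]

```text
time: 7.0
tool_pos: [550.0, -97.1, 258.1]
tcp_rot: [-179.2, -0.5, -22.8]
ft_force: [1.9, 0.7, 0.6]
finger_gap: -0.4
```

```bash
python3 - <<'E'
from h import *
snap("3")
im=np.hstack([cv2.imread("pics/side3.png")[120:280,200:360],cv2.imread("pics/top3.png")[120:280,230:390]])
cv2.imwrite("pics/c3.png",cv2.resize(im,None,fx=2.5,fy=2.5,interpolation=cv2.INTER_CUBIC))
E
```

```text
(no output)
```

View pics/c3.png

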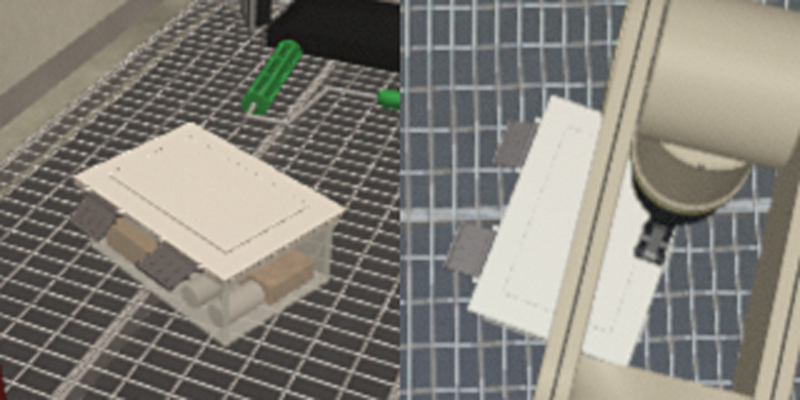

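The cover is flat in the side view, with corners near (75,180), (190,125), (345,210) and (225,278). The clips still stick out at (95,218) and (168,268). I'll measure the tilt and the clip positions.

```bash
python3 - <<'E'
from h import *
f=np.load("pics/side3.npz");p,d=f["p"],f["d"]
m=np.zeros(d.shape,np.uint8);m[165:235,228:342]=(p.min(2)>185)[165:235,228:342]
m=cv2.morphologyEx(m,cv2.MORPH_OPEN,np.ones((5,5)));k,l,st,_=cv2.connectedComponentsWithStats(m);i=1+st[1:,4].argmax();m=(l==i).astype(np.uint8)
uv=np.argwhere(m)[:,::-1];P=pts("side",d,uv);c,n,b=planefit(P,t=4);print(st[i],c,n,np.degrees(np.arccos(n[2])),b.mean())
cn=cv2.approxPolyDP(cv2.findContours(m,0,1)[0][0],6,True)[:,0];W=plane("side",cn,95);print(cn,W)
y=np.array([.926,-.378,0]);f_=np.array([.378,.926,0])
print("front edge along f:",np.sort(W@f_),"along y",np.sort(W@y))
for nm,rg in(("side",(slice(195,240),slice(225,285))),("top",(slice(160,235),slice(243,290)))):
    g=np.load(f"pics/{nm}3.npz");p,d=g["p"],g["d"];m=np.zeros(d.shape,np.uint8)
    s=p.astype(int)
    mk=(s.max(2)-s.min(2)<18)&(s.mean(2)>85)&(s.mean(2)<(135 if nm=="side" else 150))&(s[...,0]>=s[...,2]-1)
    m[rg]=mk[rg];m=cv2.morphologyEx(m,cv2.MORPH_OPEN,np.ones((5,5)))
    k,l,st,ce=cv2.connectedComponentsWithStats(m)
    for i in range(1,k):
        if st[i,4]<60:continue
        uv=np.argwhere(l==i)[:,::-1];Q=pts(nm,d,uv);Q=Q[(Q[:,2]>40)&(Q[:,2]<130)]
        if len(Q)<30: print("few",st[i]);continue
        c,n,b=planefit(Q);nf=n@f_
        print(nm,ce[i],st[i,4],"mean",Q[b].mean(0),"n",n,"f,y",c@f_,c@y,"f rng",np.percentile(Q[b]@f_,[3,97]),"y rng",np.percentile(Q[b]@y,[3,97]),"z",np.percentile(Q[b][:,2],[3,97]),"clip deg",np.degrees(np.arctan2(n[2],nf)))
print(proj("side",[0,0,0]))
E
```

```text
[ 235  172   99   58 2865] [564.3614002  -27.93639141  96.78435741] [-8.04895624e-04  7.03978610e-03  9.99974896e-01] 0.4059812752904423 0.9766143106457242
[[235 188]
 [287 229]
 [333 205]
 [270 172]
 [262 182]
 [249 181]
 [248 191]
 [289 222]] [[ 705.52342049  -22.9136724    95.        ]
 [ 506.47770975   74.69036569   95.        ]
 [ 443.13780748  -58.82597141   95.        ]
 [ 658.76039516 -135.56517248   95.        ]
 [ 654.25743474  -79.3700831    95.        ]
 [ 689.01827098  -69.02508156   95.        ]
 [ 666.76953175  -24.87705762   95.        ]
 [ 513.30676214   49.20433006   95.        ]]
front edge along f: [113.0332417  123.47807966 173.81261338 196.5316809  229.00272764
 239.59316572 245.4697923  260.61185291] along y [432.58182692 440.765401   456.72282498 626.83211418 635.84427598
 661.25576112 661.97605554 664.12239976]
side [236.48170732 205.84756098] 164 mean [669.58999496  29.78698691  81.65564243] n [0.24705533 0.54806682 0.79911603] f,y 280.6877679681374 608.7808542806014 f rng [267.73119586 292.8387154 ] y rng [586.48582505 631.0215845 ] z [73.22545704 92.037453
[... 208 characters left out ...]
7016 297.34865384] y rng [464.95407892 508.43544151] z [85.8914887  94.43701762] clip deg 78.49349694603701
top [275.61160714 177.16517857] 224 mean [669.6116016  31.1609624  83.0602564] n [0.22528702 0.57327156 0.78778517] f,y 281.9682365833691 608.2814992961465 f rng [267.05725335 297.01729782] y rng [585.74406105 631.43898931] z [71.52800607 95.20439496] clip deg 51.97639965070614
top [257.45602606 218.5504886 ] 307 mean [559.25998546  79.34068329  89.56157445] n [0.09584396 0.17278024 0.98028614] f,y 284.86974723170545 487.88396825080457 f rng [266.78721068 302.09129526] y rng [465.93300945 510.9079875 ] z [84.51126475 94.30911006] clip deg 78.68072227264638
[[518.15666985 307.19596461]]
```

Cover tilt is 0.4°, so it is shut. Clips by both cameras: near 78° and far 52°. Next I'll push the near clip down and then in.

>>> jog_arm:
  offset:
    - [-12,-36,0]
    - [-12,-36,0]
    - [-12,-36,0]
    - [-12,-36,0]
    - [-11,-34,0]
    - [0,0,25]
    - [0,0,25]
    - [0,0,25]
    - [0,0,25]
    - [0,0,15]
    - [0,0,0]
  delta_rot:
    - [0,0,0]
    - [0,0,0]
    - [0,0,0]
    - [0,0,0]
    - [0,0,0]
    - [0,0,0]
    - [0,0,0]
    - [0,0,0]
    - [0,0,0]
    - [0,0,0]
    - [0,0,0]
  jaw: [0,0,0,0,0,0,0,0,0,0,0]

```text
time: 8.2
tool_pos: [552.2, 114.0, 115.0]
tcp_rot: [-179.7, 1.5, -22.1]
ft_force: [-1.5, -0.0, -0.5]
finger_gap: -0.1
```

>>> jog_arm:
  offset:
    - [9,9,0]
    - [9,9,0]
    - [0,0,0]
  delta_rot:
    - [0,1.3,0]
    - [0,0,0]
    - [0,0,0]
  jaw: [0,0,0]

```text
time: 8.5
tool_pos: [562.0, 89.9, 113.9]
tcp_rot: [-179.8, 0.1, -22.0]
ft_force: [0.4, 0.7, 0.1]
finger_gap: 0.4
```

>>> jog_arm:
  offset:
    - [0,0,7]
    - [0,0,6]
    - [0,0,6]
    - [0,0,6]
    - [0,0,6]
    - [0,0,6]
    - [0,0,0]
  delta_rot:
    - [0,0,0]
    - [0,0,0]
    - [0,0,0]
    - [0,0,0]
    - [0,0,0]
    - [0,0,0]
    - [0,0,0]
  jaw: [0,0,0,0,0,0,0]

```text
time: 9.2
tool_pos: [564.4, 89.6, 76.6]
tcp_rot: [-179.6, -0.1, -22.1]
ft_force: [-0.6, 0.3, -0.3]
finger_gap: 0.3
```

>>> jog_arm:
  offset:
    - [0,0,6]
    - [0,0,6]
    - [0,0,6]
    - [0,0,5]
    - [0,0,0]
  delta_rot:
    - [0,0,0]
    - [0,0,0]
    - [0,0,0]
    - [0,0,0]
    - [0,0,0]
  jaw: [0,0,0,0,0]

```text
time: 9.7
tool_pos: [565.4, 85.7, 59.3]
tcp_rot: [180.0, -0.3, -22.0]
ft_force: [-15.9, -9.2, 30.2]
finger_gap: -0.3
```

>>> jog_arm:
  offset:
    - [0,0,-8]
    - [0,-6,0]
    - [0,0,0]
  delta_rot:
    - [0,0,0]
    - [0,0,0]
    - [0,0,0]
  jaw: [0,0,0]

```text
time: 10.0
tool_pos: [568.0, 91.1, 67.9]
tcp_rot: [180.0, -0.3, -22.1]
ft_force: [0.1, 0.5, -0.4]
finger_gap: -0.1
```

```bash
python3 - <<'E'
from h import *
snap("4")
im=np.hstack([cv2.imread("pics/side4.png")[140:260,220:340],cv2.imread("pics/top4.png")[140:260,230:350]])
cv2.imwrite("pics/c4.png",cv2.resize(im,None,fx=3.3,fy=3.3,interpolation=cv2.INTER_CUBIC))
E
```

```text
(no output)
```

View pics/c4.png

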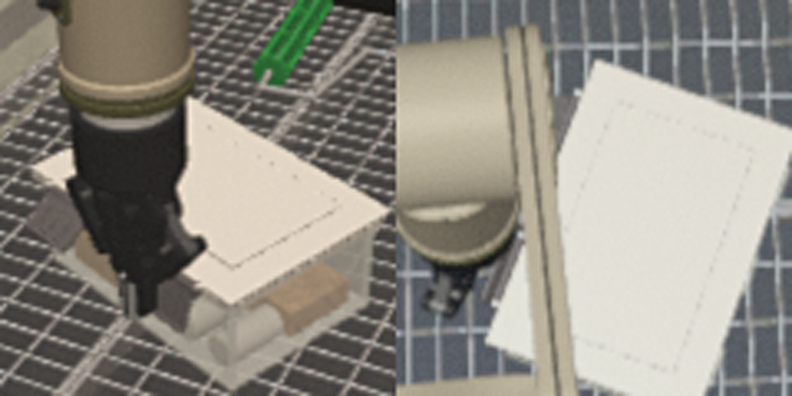

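>>> jog_arm:
  offset:
    - [-3,-5,0]
    - [0,-3,0]
    - [0,0,5]
    - [0,0,5]
    - [0,0,4]
    - [0,0,0]
  delta_rot:
    - [0,0,0]
    - [0,0,0]
    - [0,0,0]
    - [0,0,0]
    - [0,0,0]
    - [0,0,0]
  jaw: [0,0,0,0,0,0]

```text
time: 10.7
tool_pos: [566.2, 100.3, 49.6]
tcp_rot: [179.9, -0.1, -22.0]
ft_force: [0.6, 0.0, -0.7]
finger_gap: 0.2
```

>>> jog_arm:
  offset:
    - [0,4,0]
    - [0,4,0]
    - [0,3,0]
    - [0,3,0]
    - [0,0,0]
  delta_rot:
    - [0,0,0]
    - [0,0,0]
    - [0,0,0]
    - [0,0,0]
    - [0,0,0]
  jaw: [0,0,0,0,0]

```text
time: 11.2
tool_pos: [560.5, 86.1, 49.6]
tcp_rot: [179.9, -0.1, -22.1]
ft_force: [0.0, 0.4, 0.2]
finger_gap: 0.4
```

>>> jog_arm:
  offset:
    - [0,3,0]
    - [0,2,0]
    - [0,0,0]
  delta_rot:
    - [0,0,0]
    - [0,0,0]
    - [0,0,0]
  jaw: [0,0,0]

```text
time: 11.5
tool_pos: [558.6, 81.0, 49.9]
tcp_rot: [179.9, -0.1, -22.1]
ft_force: [-0.2, 0.4, -0.1]
finger_gap: -0.1
```

>>> jog_arm:
  offset:
    - [0,2,0]
    - [0,1.5,0]
    - [0,1.5,0]
  delta_rot:
    - [0,0,0]
    - [0,0,0]
    - [0,0,0]
  jaw: [0,0,0]

```text
time: 11.8
tool_pos: [557.0, 78.9, 50.1]
tcp_rot: [-179.8, -0.1, -22.1]
ft_force: [1.4, 6.5, -1.5]
finger_gap: -0.4
```

```bash
python3 - <<'E'
from h import *
snap("5")
im=np.hstack([cv2.imread("pics/side5.png")[140:260,220:340],cv2.imread("pics/top5.png")[140:260,230:350]])
cv2.imwrite("pics/c5.png",cv2.resize(im,None,fx=3.3,fy=3.3,interpolation=cv2.INTER_CUBIC))
E
```

```text
(no output)
```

View pics/c5.png

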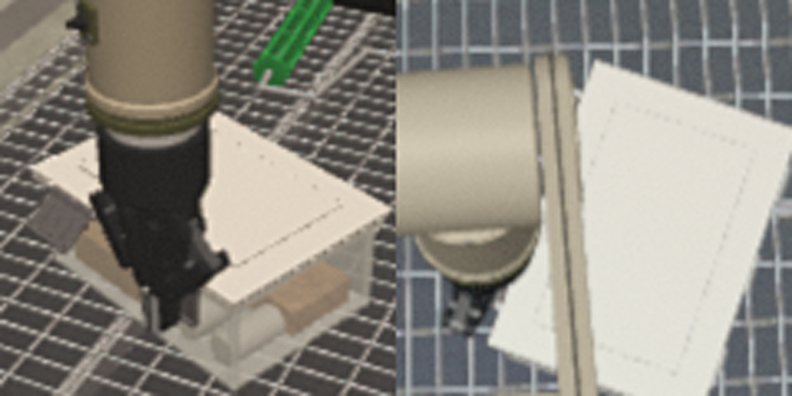

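>>> jog_arm:
  offset:
    - [0,1.5,0]
    - [0,1.5,0]
  delta_rot:
    - [0,0,0]
    - [0,0,0]
  jaw: [0,0]

```text
time: 12.1
tool_pos: [556.1, 78.4, 50.1]
tcp_rot: [-179.6, -0.0, -22.0]
ft_force: [1.5, 6.5, -2.4]
finger_gap: -0.2
```

>>> jog_arm:
  offset:
    - [0,-15,0]
    - [0,-20,-10]
    - [0,0,-40]
    - [0,0,-40]
    - [0,0,0]
  delta_rot:
    - [0,0,0]
    - [0,0,0]
    - [0,0,0]
    - [0,0,0]
    - [0,0,0]
  jaw: [0,0,0,0,0]

```text
time: 12.6
tool_pos: [569.0, 113.9, 141.7]
tcp_rot: [-179.8, 0.1, -22.0]
ft_force: [1.7, 0.3, 0.7]
finger_gap: -0.2
```

```bash
python3 - <<'E'
from h import *
snap("6")
im=np.hstack([cv2.imread("pics/side6.png")[140:260,220:340],cv2.imread("pics/top6.png")[140:260,230:350]])
cv2.imwrite("pics/c6.png",cv2.resize(im,None,fx=3.3,fy=3.3,interpolation=cv2.INTER_CUBIC))
E
```

```text
(no output)
```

View pics/c6.png

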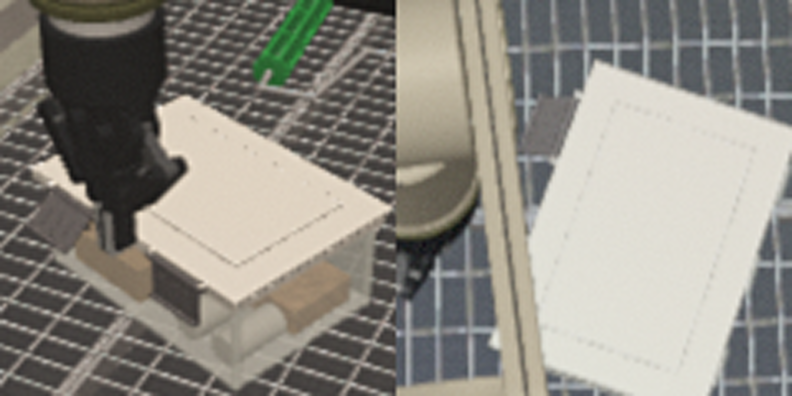

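Near clip now hangs vertical at (175,290) in the side view. The far clip is next, swept in from outside.

>>> jog_arm:
  offset:
    - [25,0,0]
    - [25,0,0]
    - [25,0,0]
    - [25,0,0]
    - [20,0,0]
    - [0,0,0]
  delta_rot:
    - [0,0,0]
    - [0,0,0]
    - [0,0,0]
    - [0,0,0]
    - [0,0,0]
    - [0,0,0]
  jaw: [0,0,0,0,0,0]

```text
time: 13.3
tool_pos: [675.2, 68.4, 122.7]
tcp_rot: [179.6, 1.3, -22.0]
ft_force: [-0.3, -0.5, 0.2]
finger_gap: 0.2
```

>>> jog_arm:
  offset:
    - [9,2,15]
    - [0,0,18]
    - [0,0,18]
    - [0,0,14]
    - [0,0,5]
    - [0,0,0]
  delta_rot:
    - [0,1.3,0]
    - [0,0,0]
    - [0,0,0]
    - [0,0,0]
    - [0,0,0]
    - [0,0,0]
  jaw: [0,0,0,0,0,0]

```text
time: 13.9
tool_pos: [674.6, 65.1, 40.5]
tcp_rot: [179.3, 0.7, -22.0]
ft_force: [-0.7, 0.2, 0.4]
finger_gap: 0.3
```

>>> jog_arm:
  offset:
    - [8,0,-9]
    - [0,5,0]
    - [0,5,0]
    - [0,4,0]
    - [0,4,0]
    - [0,3,0]
    - [0,3,0]
    - [0,0,0]
  delta_rot:
    - [0,0,0]
    - [0,0,0]
    - [0,0,0]
    - [0,0,0]
    - [0,0,0]
    - [0,0,0]
    - [0,0,0]
    - [0,0,0]
  jaw: [0,0,0,0,0,0,0,0]

```text
time: 14.7
tool_pos: [674.8, 38.8, 54.1]
tcp_rot: [179.5, 0.5, -21.9]
ft_force: [0.5, 0.5, -0.1]
finger_gap: 0.2
```

>>> jog_arm:
  offset:
    - [0,3,0]
    - [0,2,0]
    - [0,2,0]
    - [0,1.5,0]
    - [0,1.5,0]
  delta_rot:
    - [0,0,0]
    - [0,0,0]
    - [0,0,0]
    - [0,0,0]
    - [0,0,0]
  jaw: [0,0,0,0,0]

```text
time: 15.2
tool_pos: [673.4, 33.9, 54.9]
tcp_rot: [-180.0, 0.4, -21.8]
ft_force: [3.0, 7.6, -2.9]
finger_gap: -0.1
```

>>> jog_arm:
  offset:
    - [0,2,1]
    - [0,2,1]
    - [0,2,0]
  delta_rot:
    - [0,0,0]
    - [0,0,0]
    - [0,0,0]
  jaw: [0,0,0]

```text
time: 15.5
tool_pos: [673.4, 33.9, 54.0]
tcp_rot: [-179.5, 0.2, -21.7]
ft_force: [4.6, 9.0, -2.7]
finger_gap: 0.3
```

>>> jog_arm:
  offset:
    - [0,-15,0]
    - [0,-25,-10]
    - [0,-25,-40]
    - [0,0,-45]
    - [-30,0,-45]
    - [-40,0,-30]
    - [-40,0,0]
    - [0,0,0]
  delta_rot:
    - [0,0,0]
    - [0,0,0]
    - [0,0,0]
    - [0,0,0]
    - [0,0,0]
    - [0,0,0]
    - [0,0,0]
    - [0,0,0]
  jaw: [0,0,0,0,0,0,0,0]

```text
time: 16.3
tool_pos: [595.1, 138.3, 225.4]
tcp_rot: [-179.8, 0.5, -21.8]
ft_force: [0.1, 0.8, -1.1]
finger_gap: -0.0
```

```bash
python3 - <<'E'
from h import *
snap("7")
im=np.hstack([cv2.imread("pics/side7.png")[140:260,220:340],cv2.imread("pics/top7.png")[140:260,230:350]])
cv2.imwrite("pics/c7.png",cv2.resize(im,None,fx=3.3,fy=3.3,interpolation=cv2.INTER_CUBIC))
E
```

```text
(no output)
```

View pics/c7.png

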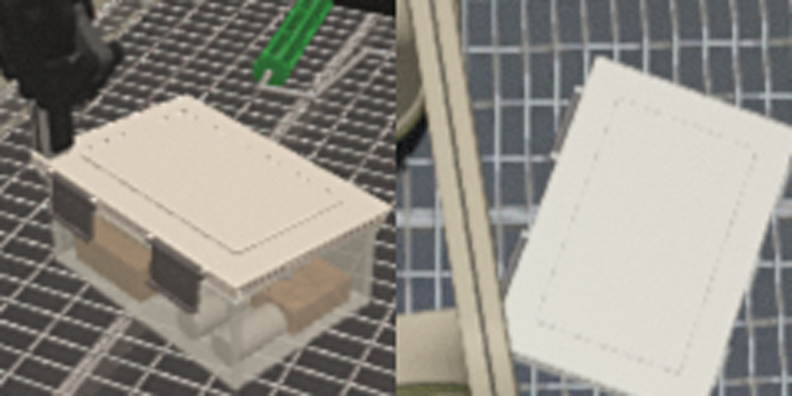

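```bash
python3 - <<'E'
from h import *
h=np.array([.928,-.372,0]);f_=np.array([.372,.928,0])
for t in ("6","7"):
    g=np.load(f"pics/side{t}.npz");p,d=g["p"],g["d"];s=p.astype(int)
    m=np.zeros(d.shape,np.uint8);mk=(s.max(2)-s.min(2)<22)&(s.mean(2)<112);m[190:236,233:283]=mk[190:236,233:283]
    m=cv2.morphologyEx(m,cv2.MORPH_OPEN,np.ones((3,3)))
    k,l,st,ce=cv2.connectedComponentsWithStats(m)
    for i in range(1,k):
        if st[i,4]<60:continue
        uv=np.argwhere(cv2.erode((l==i).astype(np.uint8),np.ones((3,3))))[:,::-1];Q=pts("side",d,uv)
        Q=Q[(Q[:,2]>45)&(Q[:,2]<100)]
        if len(Q)<25:continue
        F=Q@f_;Z=Q[:,2];c,n,b=planefit(Q,t=2)
        med=[(z,round(float(np.median(F[abs(Z-z)<4])),1)) for z in(62,68,74,80,86) if (abs(Z-z)<4).sum()>5]
        print(t,ce[i],len(Q),"n",n.round(3),b.mean(),"clip deg",np.degrees(np.arctan2(n[2],n@f_)),med,"y",np.percentile(Q@h,[3,97]))
g=np.load("pics/side7.npz");p,d=g["p"],g["d"]
m=np.zeros(d.shape,np.uint8);m[165:235,230:342]=(p.min(2)>185)[165:235,230:342]
m=cv2.morphologyEx(m,cv2.MORPH_OPEN,np.ones((5,5)));uv=np.argwhere(m)[:,::-1];P=pts("side",d,uv);c,n,b=planefit(P,t=4);print(c,n,b.mean(),"f-tilt deg",np.degrees(np.arcsin(n@f_)))
E
python3 - <<'E'
import cv2
p=cv2.imread("pics/side7.png")[180:240,225:285];q=cv2.imread("pics/top7.png")[160:220,255:315]
import numpy as np
cv2.imwrite("pics/z7.png",cv2.resize(np.hstack([p,q]),None,fx=6.6,fy=6.6,interpolation=cv2.INTER_CUBIC))
E
```

```text
6 [251.4019337  201.24033149] 146 n [0.244 0.578 0.779] 0.8013698630136986 clip deg 51.15225270655099 [(74, 284.0), (80, 277.7), (86, 270.3)] y [584.73047952 627.80222425]
6 [272.55102041 227.25510204] 134 n [-0.368 -0.93   0.012] 0.9701492537313433 clip deg 179.28958927367017 [(62, 262.2), (68, 262.4), (74, 262.6), (80, 262.6), (86, 262.4)] y [465.4790123  508.17259119]
7 [240.69346734 202.73366834] 111 n [0.361 0.929 0.084] 0.918918918918919 clip deg 4.813974177806866 [(68, 265.8), (74, 264.2), (80, 263.6), (86, 263.3)] y [587.88896835 631.0816306 ]
7 [272.56053812 223.7264574 ] 131 n [0.352 0.932 0.089] 0.9618320610687023 clip deg 5.121674683850813 [(74, 264.1), (80, 263.5), (86, 262.9)] y [467.395163   506.94796623]
[560.1157823  -28.05307006 103.91514591] [-0.0316209  -0.06111957  0.99762945] 0.988875645609853 f-tilt deg -3.926799294273823
```

View pics/z7.png

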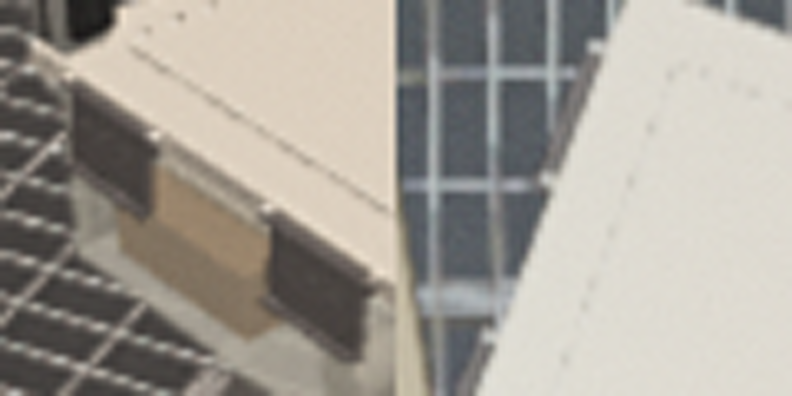

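Both clips lie along the front, but the plane fit shows the cover tilted about 4° (0.07 rad). The far clip's sweep drifted upwards and dragged the cover up a little. I'll press the front edge down again.

>>> jog_arm:
  offset:
    - [12,29,0]
    - [12,29,0]
    - [12,29,0]
    - [13,29,0]
    - [0,0,20]
    - [0,0,20]
    - [0,0,20]
    - [0,0,15]
    - [0,0,0]
  delta_rot:
    - [0,0,0]
    - [0,0,0]
    - [0,0,0]
    - [0,0,0]
    - [0,0,0]
    - [0,0,0]
    - [0,0,0]
    - [0,0,0]
    - [0,0,0]
  jaw: [0,0,0,0,0,0,0,0,0]

```text
time: 17.3
tool_pos: [611.3, 0.2, 147.9]
tcp_rot: [-179.9, -0.1, -22.2]
ft_force: [-0.4, 0.2, -0.8]
finger_gap: -0.2
```

>>> jog_arm:
  offset:
    - [-17,-5,8]
    - [0,0,10]
    - [0,0,8]
    - [0,0,5]
    - [0,0,4]
    - [0,0,4]
    - [0,0,3]
    - [0,0,0]
  delta_rot:
    - [0,0,0]
    - [0,0,0]
    - [0,0,0]
    - [0,0,0]
    - [0,0,0]
    - [0,0,0]
    - [0,0,0]
    - [0,0,0]
  jaw: [0,0,0,0,0,0,0,0]

```text
time: 18.1
tool_pos: [602.2, 9.6, 106.3]
tcp_rot: [-179.8, -0.4, -22.3]
ft_force: [-0.6, -0.1, -0.9]
finger_gap: 0.1
```

>>> jog_arm:
  offset:
    - [0,0,2]
    - [0,0,1.5]
    - [0,0,1.5]
  delta_rot:
    - [0,0,0]
    - [0,0,0]
    - [0,0,0]
  jaw: [0,0,0]

```text
time: 18.4
tool_pos: [602.8, 9.5, 101.9]
tcp_rot: [-179.8, -0.5, -22.3]
ft_force: [0.6, 0.3, -0.2]
finger_gap: 0.2
```

>>> jog_arm:
  offset:
    - [0,0,1.5]
    - [0,0,1.5]
    - [0,0,1.5]
    - [0,0,1.5]
  delta_rot:
    - [0,0,0]
    - [0,0,0]
    - [0,0,0]
    - [0,0,0]
  jaw: [0,0,0,0]

```text
time: 18.8
tool_pos: [603.3, 9.6, 97.8]
tcp_rot: [-179.8, -0.6, -22.3]
ft_force: [-10.3, 0.0, 18.8]
finger_gap: 0.2
```

>>> jog_arm:
  offset:
    - [0,0,1.5]
    - [0,0,1.5]
    - [0,0,1.5]
  delta_rot:
    - [0,0,0]
    - [0,0,0]
    - [0,0,0]
  jaw: [0,0,0]

```text
time: 19.1
tool_pos: [603.3, 9.6, 97.8]
tcp_rot: [-179.8, -0.6, -22.3]
ft_force: [-6.7, 0.4, 11.5]
finger_gap: 0.2
```

>>> jog_arm:
  offset:
    - [0,0,-15]
    - [0,0,-30]
    - [0,0,-40]
    - [0,40,-40]
    - [0,40,-20]
    - [0,40,0]
    - [0,0,0]
  delta_rot:
    - [0,0,0]
    - [0,0,0]
    - [0,0,0]
    - [0,0,0]
    - [0,0,0]
    - [0,0,0]
    - [0,0,0]
  jaw: [0,0,0,0,0,0,0]

```text
time: 19.8
tool_pos: [557.4, -99.8, 248.7]
tcp_rot: [-179.9, -0.8, -22.0]
ft_force: [-0.3, 0.5, 0.2]
finger_gap: 0.2
```

```bash
cat > chk.py <<'E'
from h import *
import sys
t=sys.argv[1];snap(t)
h=np.array([.928,-.372,0]);f_=np.array([.372,.928,0])
g=np.load(f"pics/side{t}.npz");p,d=g["p"],g["d"];s=p.astype(int)
m=np.zeros(d.shape,np.uint8);mk=(s.max(2)-s.min(2)<22)&(s.mean(2)<112);m[190:240,228:285]=mk[190:240,228:285]
m=cv2.morphologyEx(m,cv2.MORPH_OPEN,np.ones((3,3)))
k,l,st,ce=cv2.connectedComponentsWithStats(m)
for i in range(1,k):
    if st[i,4]<60:continue
    uv=np.argwhere(cv2.erode((l==i).astype(np.uint8),np.ones((3,3))))[:,::-1];Q=pts("side",d,uv)
    Q=Q[(Q[:,2]>45)&(Q[:,2]<100)]
    if len(Q)<25:continue
    F=Q@f_;Z=Q[:,2];c,n,b=planefit(Q,t=2);n=n*np.sign(n@f_)
    print(ce[i],len(Q),b.mean(),"clip deg",np.degrees(np.arctan2(n[2],n@f_)),[(z,round(float(np.median(F[abs(Z-z)<4])),1)) for z in(62,68,74,80,86) if (abs(Z-z)<4).sum()>5])
for nm,sl in(("side",(slice(165,235),slice(230,342))),("top",(slice(145,275),slice(255,360)))):
    g=np.load(f"pics/{nm}{t}.npz");p,d=g["p"],g["d"]
    m=np.zeros(d.shape,np.uint8);m[sl]=(p.min(2)>185)[sl]
    m=cv2.morphologyEx(m,cv2.MORPH_OPEN,np.ones((5,5)));uv=np.argwhere(m)[:,::-1];P=pts(nm,d,uv);P=P[P[:,2]<140];c,n,b=planefit(P,t=4);print(nm,c,n.round(3),b.mean(),"f-tilt deg",np.degrees(np.arcsin(n@f_)))
im=np.hstack([cv2.imread(f"pics/side{t}.png")[140:260,220:340],cv2.imread(f"pics/top{t}.png")[140:260,230:350]])
cv2.imwrite(f"pics/c{t}.png",cv2.resize(im,None,fx=3.3,fy=3.3,interpolation=cv2.INTER_CUBIC))
E
python3 chk.py 8
```

```text
[238.12546125 208.19926199] 112 0.9464285714285714 clip deg -0.4387814722242228 [(62, 262.6), (68, 262.1), (74, 262.6), (80, 262.8), (86, 262.6)]
[272.98571429 228.03333333] 140 0.9714285714285714 clip deg -0.017600716607102194 [(62, 262.2), (68, 262.2), (74, 262.0), (80, 262.1), (86, 262.0)]
side [566.15996853 -30.61566067  96.79730694] [-0.002  0.007  1.   ] 0.9871928002769125 f-tilt deg 0.30558347148904325
top [561.59866267 -19.87823754  95.99503651] [-0.001  0.007  1.   ] 0.8342541436464088 f-tilt deg 0.3463642548470641
```

View pics/c8.png

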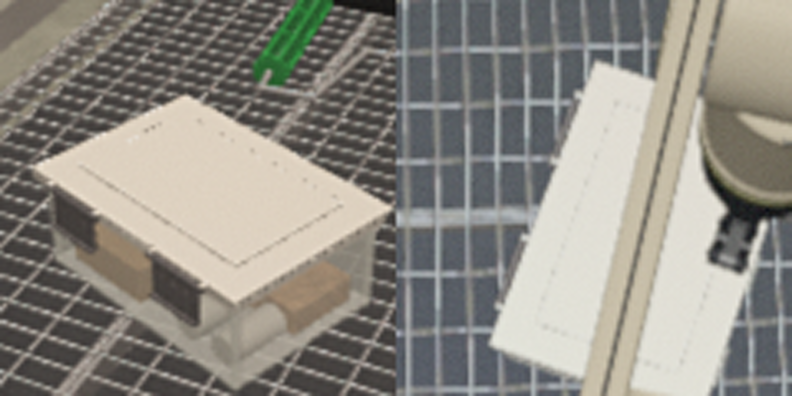

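The cover is flat again (0.3° in both cameras), both clips are within 0.5° of vertical, and the gripper is well clear. Handing in.

```bash
python3 -c "
from bench import r,monitor
r.hand_in();print(monitor.sense()['time'])"
```

```text
the job is handed in; nothing more can be done
the job is handed in; nothing more can be done
```

I closed the cover with the shut fingertips, pushed the near clip home and then the far clip, and handed the job in after about 20 s on the robot's clock.

**What went wrong on the way:**
- **Near clip:** the first downward push jammed at about 30 N. I backed off, moved outward and swept it in from outside.
- **Far clip:** sweeping it in dragged the cover up by about 4° (0.07 rad), which is over the 0.04 rad limit. I pressed the cover down again onto the rim with about 19 N at most.

**Last checks before handing in:**
- **Cover:** tilt was 0.3° in both cameras, with its top at about 96–97 mm.
- **Clips:** the near clip measured about 0.0° and the far clip about -0.4° from hanging straight, both within the limit.
- **Tub:** it was still in its place in the pictures. I did not measure how far it had moved.
- **Bystanders:** the arm was never close to the tin, pot, scraper or roller, but I did not measure their positions again.
- **Robot:** the gripper was about 150 mm above the cover, and the force reading was back near zero.

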